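# Unhook the key tag from its peg and stand it in the desk holder

### The job

Take the blue key tag off the steel peg of the key stand: lift its held end just enough to clear the peg's upturned tip while you slide it off, without dropping it and without forcing it against the peg or straining the stand. Then stand the tag, window end up, in the slot of the wooden holder, gently and fully home, and let go. Leave the plant, the candle and the camera where they are.

Things in the scene. Friction and masses are not known exactly. Their poses are not given: they have to be found in the camera images.
- stand: Key stand, fixed to the desk: dark wooden foot 150 x 110 x 14 mm, steel post 14 x 18 mm, 184 mm high, its axis 36 mm towards +x of the origin. Origin: centre of the foot's underside; z up. A steel peg held by a black clamp on the post points to the stand's -x, in its y = 0 plane. Stand, clamp and peg are stiff: treat them as rigid; they bear 15 N at most.
- peg_root (a point): Nominal bend of the peg, 150 mm above the desk and 12 mm to -x of the stand's origin; axes as the stand. Fixed to the post: the real clamp sits up to 2 mm higher or lower, and from this bend the peg rises towards its tip by 1 to 17 degrees (level behind it). Both are set by hand and not reported: the tip's height is uncertain by some 30 mm, feel for it.
- peg_foot (a point): Point at desk height straight below the peg's tip (95 mm from the bend along the stand's -x). The peg is a 6 mm round bar, straight for 95 mm from the bend to an upturned tip square to it, whose end is 9 mm above the straight part's top side (15 mm from the peg's underside to the tip's end).
- tag: Blue plastic paddle, 70 g: 6 mm thick (x), 36 wide (y), 125 tall (z). Origin: centre of its lower edge. A window 12 mm wide (y) passes through along x, from z = 62.5 mm up to a thin roof-shaped top, z = 82 in the middle, 78 at the sides. Grip end: z = 84 to 125 mm, pinched across the 36 mm width. It starts hanging by its window, 4 to 10 mm in front of the peg's bend, facing about as the stand.
- tag_hole (a point): centre of the tag's window (70 mm above its lower edge); axes as the tag
- tag_grip (a point): a good place for the TCP on the tag's grip end: 106 mm above the lower edge, in the middle; axes as the tag
- holder: Pale wooden desk holder, fixed to the desk, 70 mm (x) x 80 mm (y) x 40 mm high, origin: centre of its underside, z up. In the middle of its top is a slot 12 mm (x) x 44 mm (y), 30 mm deep, open upward, to take the tag's lower end (tag's x along the holder's x, either way round).
- slot_floor (a point): centre of the slot's floor, 10 mm above the desk; axes as the holder
- plant: small plant in a white pot, loose, 64 mm across, about 105 mm high; origin: centre of its underside. Leave alone.
- candle: amber glass candle jar with a wooden lid, loose, 68 mm across, 75 mm high; origin: centre of its underside. Leave alone.
- camera: small black camera, loose, 45 x 75 x 56 mm, lens towards -x; origin: centre of its underside. Leave alone.

How it is judged:
By the outcome, as a careful person would: the job done as asked, in the order asked, and still so for the second after the job is handed in, with the robot touching nothing.
It also fails if it takes over 72 s, if anything falls off the work surface, if the arm or the gripper's body presses on something with over 40 N, if the wrist force passes 120 N, or if a joint passes its speed limit or range.

### The arm

A 6-joint arm with a two-finger parallel gripper is mounted at the origin on the work surface. World frame = base frame: x ahead of the robot, y to its left, z up, the work surface at z = 0. Lengths are in mm, angles in rad, forces in N, time in s.
With the tool pointing down it reaches from about 275 to 1000 mm from the base axis. Payload 8.4 kg.
Tool frame: the origin (TCP) lies between the finger pads, 19 mm behind the fingertips; this is the grasp point; z points along the fingers, y is the line along which they close (so a half turn about z gives the same grasp; the last joint's range is limited). The gripper opens to 85 mm and grips with 20 to 120 N. Pads are 22 mm wide; open, the fingers measure 114 mm over their backs; the gripper's body (76 mm by 85 mm) begins 54 mm behind the grasp point. The pads swing forward as they close: fully open they stand 13 mm farther back than shut.
Start: joints at [1.108, 0.353, 1.633, -0, 1.155, -0.002], TCP at [277.915, 559.814, 249.981] pointing down, gripper open.
Joint ranges: [-2.63, 2.63], [-0.92, 2.1], [0.06, 2.66], [-1.3, 4.44], [0, 2.69], [-3.02, 3.02]. Speed limits (rad/s): [2.22, 2.22, 2.79, 3.14, 3.14, 3.14].

### API

Orientations are given as [roll, pitch, yaw] about the fixed x, y, z axes, in that order (R = Rz(yaw) Ry(pitch) Rx(roll)).
In Python, from rig import r, vision gives the robot as it stands. The module is installed in compiled form; this text tells all that it offers.
- The arm moves only by the tool play_rows, never from a script. Its argument "steps" is a list of rows, each an object with "delta_pos": the shift along the tool's x, y, z in cm, a list of three; "yaw": the turn about the tool's z in rad; "jaw": the opening in per cent of the stroke, from 0 (shut) to 100 (fully open). A call has exactly 8 rows; each row is the pose to reach, as a shift and turn from the pose commanded when the call began, along the tool's axes at that moment; what a row does not reach only later rows make up. A row lasts 1/10 s, in which the tool goes at most 50 mm and 8.59 degrees, less where a joint would pass 70% of its speed; a pose out of reach is approached as far as the arm can. A call with a gripper value outside its range is refused whole. The fingers move at their own pace and stop on an object; "grip_force" is the grip in N (left out, the last holds). Time passes only in rows, so rows that repeat a pose let the fingers close, or fill a call up. It gives the time, the measured TCP pose, the force, the opening and the grip force at its end, in the units of the state.
- r.sense(): the state, without advancing time (a new reading comes with each control period).
- vision.grab_frame(name): name is "side" or "top"; returns (picture, depth): 480x640x3 uint8, red, green, blue; 480x640 float32, mm along the optical axis (not along the pixel's ray), 0 where there is no reading.
- vision.calibration(name): a dict with "mtx" (3x3 intrinsics, pixels), "k1" (the pictures are not rectified: a ray, as slopes to the right and down, at radius r is drawn at 1 + k1 r^2 times it, then the intrinsics apply), "extrinsics" (4x4, takes a point from camera to world coordinates). Camera axes: x right, y down, z forward; pixel columns grow to the right and rows downward; lengths in mm; the calibration is good to about 2 mm. A picture is of the moment at which its call begins. calibration takes no time and is no camera call.
- r.sign_off(): hands the job in; it is judged then, once.
Trained networks look in the newest picture that a camera, given by its name, has taken for a name from the list of things; names that differ only in an ending like _2 or _b are one class to them, and where a whole thing is asked for, a point or a joint stands for the part that bears it (a point fixed in the world has none). Each returns a list of dicts, best first, with "conf" (0 to 1); they miss things now and then, are a little off and sometimes report something else, mostly with a low value. They report only what shows in the picture. A call takes as long as a camera call.
- vision.cut_out(camera, thing): "region" (480x640 bool, what is visible of it) and "uv" ([column, row] in pixels, amid what is visible of it).
- vision.landmark_of(camera, thing): "uv" ([column, row] in pixels: a listed point, or the origin of a listed thing).
The state is a dict: "clock": time; "qpos": joint angles; "qvel": joint speeds; "joint_efforts": joint torques, N m; "eef_pos": TCP position; "tcp_rot": TCP orientation; "contact_force": force on the tool from outside, world axes, zero at the start; "wrist_torque": the same for the moment, N m; "opening": opening from 0.0 (shut) to 1.0 (fully open); "grasp_force": force on a finger pad.
Only numpy, scipy, OpenCV 4.12 (cv2) and the standard library are available. Lean on these libraries where they do the work, as an engineer would, in place of code of your own. Each camera call takes 0.05 s, during which the arm holds its last target. There are 200 camera calls.

## Working session

There is one attempt and no reset: what is moved stays moved. The work goes in short steps, Python scripts to look and compute and a tool call to move; the robot and the scene stay as the last step left them, time stands still between calls to the robot, and variables do not carry over. Pictures are saved under pics/ and viewed, at most 10 in all, crops included, and the job is handed in when it is done.

Besides the shell and the picture viewer there is one more tool, called after "Call:" in YAML: its name, and indented under it one key for each argument. play_rows: Moves the arm, as the interface text tells. Its arguments: {"type":"object","properties":{"steps":{"type":"array"},"grip_force":{"type":"number"}},"required":["steps"]}

```bash
mkdir -p pics; cat > h.py <<'E'
import numpy as np, cv2
from rig import r, vision
def ray(cam,uv):
    c=vision.calibration(cam);K=np.array(c["mtx"]);k=c["k1"]
    d=np.array([(uv[0]-K[0,2])/K[0,0],(uv[1]-K[1,2])/K[1,1]]);s=d.copy()
    for _ in range(20): s=d/(1+k*(s@s))
    return np.array([s[0],s[1],1.]),np.array(c["extrinsics"])
def at_depth(cam,uv,z):
    s,T=ray(cam,uv);return T[:3,:3]@(s*z)+T[:3,3]
def at_z(cam,uv,h):
    s,T=ray(cam,uv);d=T[:3,:3]@s;o=T[:3,3];return o+d*(h-o[2])/d[2]
def cloud(cam,D,mask):
    v,u=np.nonzero(mask&(D>0));return np.array([at_depth(cam,(a,b),D[b,a]) for a,b in zip(u,v)]).reshape(-1,3)
E
python3 - <<'E'
from h import *
np.set_printoptions(precision=1,suppress=True)
for c in("side","top"):
    im,D=vision.grab_frame(c);cv2.imwrite(f"pics/{c}0.png",im[:,:,::-1]);np.save(f"{c}0.npy",D)
    print(c,np.array(vision.calibration(c)["extrinsics"]))
    for n in("stand","tag","holder","plant","candle","camera"):
        L=vision.cut_out(c,n)
        if L:
            P=cloud(c,D,L[0]["region"]);np.save(f"{c}_{n}.npy",L[0]["region"])
            print(n,L[0]["conf"],L[0]["uv"],len(P),*( (np.percentile(P,[2,50,98],axis=0).round(0).tolist()) if len(P) else []))
    for n,h in(("peg_root",150),("peg_foot",0),("tag_hole",None),("tag_grip",None),("slot_floor",10),("holder",0),("stand",0),("plant",0),("candle",0),("camera",0)):
        L=vision.landmark_of(c,n)
        if L:
            uv=L[0]["uv"];print(n,round(L[0]["conf"],2),np.array(uv),at_z(c,uv,h) if h is not None else D[int(uv[1]),int(uv[0])])
print(r.sense())
E
```

```text
side [[   0.9   -0.3    0.4  228.1]
 [  -0.5   -0.6    0.7 -637.9]
 [   0.    -0.8   -0.7  750.2]
 [   0.     0.     0.     1. ]]
stand 0.86 [313.7, 228.4] 2164 [577.0, 107.0, 1.0] [664.0, 169.0, 14.0] [730.0, 223.0, 174.0]
tag 0.8 [304.2, 191.7] 506 [630.0, 148.0, -2.0] [636.0, 163.0, 134.0] [789.0, 462.0, 197.0]
holder 0.61 [381.3, 313.3] 1401 [608.0, -198.0, 2.0] [647.0, -162.0, 38.0] [692.0, -108.0, 41.0]
plant 0.68 [224.5, 202.6] 653 [458.0, 337.0, 1.0] [482.0, 351.0, 52.0] [513.0, 388.0, 101.0]
candle 0.81 [380.3, 245.8] 899 [738.0, -13.0, 5.0] [759.0, 4.0, 52.0] [795.0, 43.0, 76.0]
camera 0.81 [389.6, 417.3] 1704 [487.0, -403.0, 6.0] [519.0, -366.0, 47.0] [557.0, -330.0, 55.0]
peg_root 0.68 [306.7 187.4] [649.  175.4 150. ]
peg_foot 0.79 [276.6 254.1] [545.9 147.8   0. ]
tag_hole 0.72 [305.3 194.6] 1075.2336
tag_grip 0.65 [304.4 185.7] 1062.0704
slot_floor 0.72 [380.2 308.9] [ 662.2 -136.    10. ]
holder 0.89 [380.  316.8] [ 654.6 -147.7    0. ]
stand 0.72 [308.5 233. ] [655.5 182.8   0. ]
plant 0.55 [224.1 214.8] [487.5 369.2   0. ]
candle 0.6 [377.9 253.5] [769.5  25.4   0. 
[... 896 characters left out ...]
221.8] 1179.2166
slot_floor 0.71 [383.5 222.4] [ 654.  -150.8   10. ]
holder 0.64 [382.7 223.9] [ 651.2 -149.5    0. ]
stand 0.56 [272.9 226. ] [653.  164.9   0. ]
plant 0.81 [202.3 284.5] [490.3 368.5   0. ]
candle 0.81 [323.6 185.3] [768.2  17.    0. ]
camera 0.63 [462.  265.6] [ 525.8 -371.7    0. ]
{'clock': 1.7, 'qpos': array([ 1.1,  0.4,  1.6,  0. ,  1.2, -0. ]), 'qvel': array([ 0.,  0., -0., -0., -0.,  0.]), 'joint_efforts': array([  0. , -60.5, -34.2,   0. ,   0. ,  -0. ]), 'eef_pos': array([277.9, 559.8, 250. ]), 'tcp_rot': array([ 3.1, -0. ,  2.7]), 'contact_force': array([ 0.1, -0.2, -0.1]), 'wrist_torque': array([-0.,  0.,  0.]), 'grasp_force': 0.0, 'opening': 1.0040720597014434}
```

```bash
python3 - <<'E'
from h import *
np.set_printoptions(precision=3,suppress=True)
a=cv2.imread("pics/top0.png");b=cv2.imread("pics/side0.png")
A=cv2.resize(a[175:305,180:420],(800,433),interpolation=cv2.INTER_CUBIC)
cv2.imwrite("pics/t1.png",A)
cv2.imwrite("pics/s1.png",cv2.resize(b[140:280,220:420],(800,560),interpolation=cv2.INTER_CUBIC))
for c in("top","side"):
    D=np.load(c+"0.npy")
    for n,z0,z1 in(("stand",8,20),("holder",35,47),("tag",155,220)):
        P=cloud(c,D,np.load(f"{c}_{n}.npy"));
        Q=P[(P[:,2]>z0)&(P[:,2]<z1)]
        if len(Q)<10: continue
        # region boundary at plane height
        (x,y),wh,an=cv2.minAreaRect(Q[:,:2].astype(np.float32));print(c,n,len(Q),x,y,wh,an,Q.mean(0))
        ev=np.linalg.eigh(np.cov(Q[:,:2].T))[1][:,1];print("  pca dir deg",np.degrees(np.arctan2(ev[1],ev[0])), Q.max(0))
s=r.sense();print(s['tcp_rot'],s['eef_pos'])
E
```

```text
top stand 1527 657.3582763671875 169.90753173828125 (149.4159698486328, 110.51102447509766) 13.748571395874023 [653.041 166.049  14.85 ]
  pca dir deg -173.02615168288548 [740.009 240.517  19.973]
top holder 632 656.1006469726562 -149.5516357421875 (79.57170867919922, 70.6734619140625) 62.984519958496094 [ 655.5   -149.114   41.318]
  pca dir deg 66.85720956517143 [ 700.569 -100.941   46.972]
top tag 75 639.8040771484375 165.8425750732422 (6.6266703605651855, 36.748512268066406) 16.11558723449707 [638.687 165.454 185.976]
  pca dir deg 103.03674719176917 [644.788 183.715 202.963]Traceback (most recent call last):
  File "<stdin>", line 10, in <module>
  File "h.py", line 13, in cloud
    v,u=np.nonzero(mask&(D>0));return np.array([at_depth(cam,(a,b),D[b,a]) for a,b in zip(u,v)]).reshape(-1,3)
                                                ~~~~~~~~^^^^^^^^^^^^^^^^^^
  File "h.py", line 9, in at_depth
    s,T=ray(cam,uv);return T[:3,:3]@(s*z)+T[:3,3]
        ~~~^^^^^^^^
  File "h.py", line 4, in ray
    c=vision.calibration(cam);K=np.array(c["mtx"]);k=c["k1"]
ValueError: time passes only in moves, steps and waits
```

View pics/t1.png

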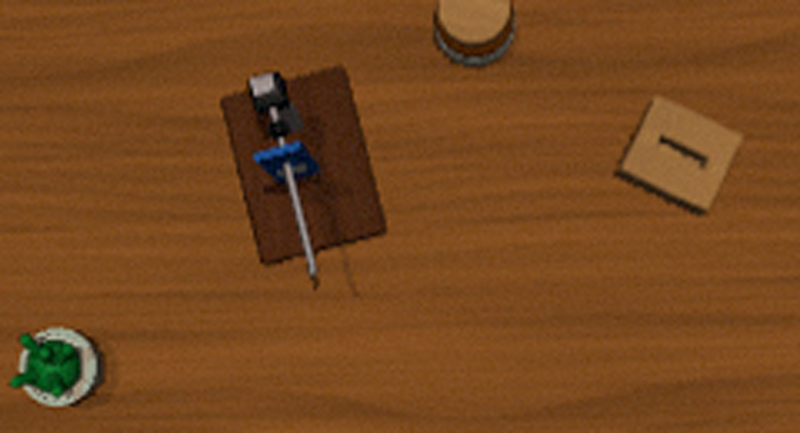

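View pics/s1.png

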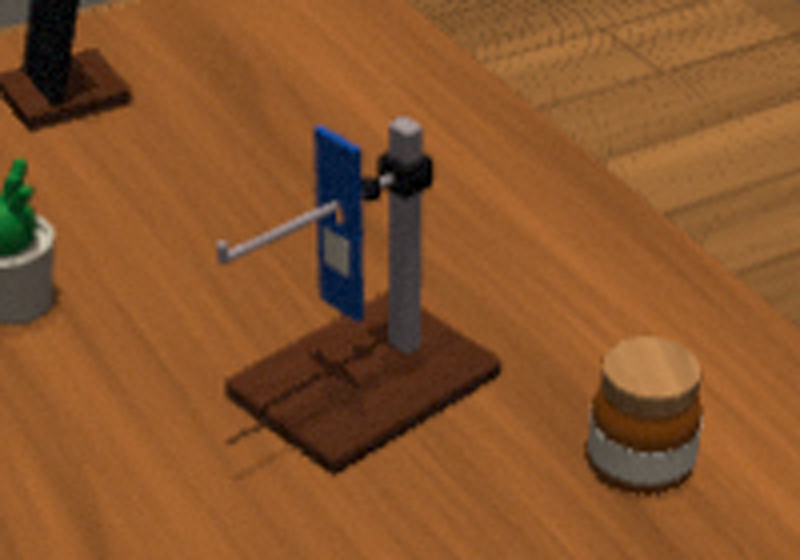

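Top view: the tag hangs near crop (287,160), the peg runs to its tip at (315,280), and the holder's slot is at (683,150). Side view: the tip is at crop (222,255), the tag's window at (338,212), and the post's top at (405,122). The surroundings are clear.

```bash
python3 - <<'E'
import pickle
from rig import vision
pickle.dump({c:vision.calibration(c) for c in("top","side")},open("cal.pkl","wb"))
E
sed -i 's/^from rig.*/from rig import r, vision\nimport pickle\nCAL=pickle.load(open("cal.pkl","rb"))/; s/vision.calibration(cam)/CAL[cam]/' h.py
cat >> h.py <<'E'
def tool(dw,yaw=None):
    "world shift (mm) and wanted world yaw (deg) -> row values (cm, rad) from present pose"
    s=r.sense();y=s['tcp_rot'][2];dw=np.array(dw,float)
    c,n=np.cos(y),np.sin(y);d=[c*dw[0]+n*dw[1],n*dw[0]-c*dw[1],-dw[2]]
    t=0 if yaw is None else -((np.radians(yaw)-y+np.pi)%(2*np.pi)-np.pi)
    return np.round(np.array(d)/10,3),round(t,4)
E
python3 - <<'E'
from h import *
np.set_printoptions(precision=2,suppress=True)
for c in("top","side"):
    D=np.load(c+"0.npy")
    for n,z0,z1 in(("stand",8,20),("holder",35,47),("tag",150,220)):
        P=cloud(c,D,np.load(f"{c}_{n}.npy"));Q=P[(P[:,2]>z0)&(P[:,2]<z1)]
        if len(Q)<10: continue
        (x,y),wh,an=cv2.minAreaRect(Q[:,:2].astype(np.float32));print(c,n,len(Q),x,y,wh,an,Q.mean(0),Q.max(0))
def plane(cam,uv,p,nrm):
    s,T=ray(cam,uv);d=T[:3,:3]@s;o=T[:3,3];return o+d*((p-o)@nrm)/(d@nrm)
S=np.array([657.4,169.9,0]);a=np.radians(13.75);ex=np.array([np.cos(a),np.sin(a),0]);ey=np.array([-ex[1],ex[0],0])
for k,(u,v) in dict(tipend=(222,242),tipbase=(222,258),mid=(280,231),win=(335,207),posttop=(405,122),tagtopL=(318,127),tagtopR=(360,150)).items():
    q=plane("side",(220+u/4-.4,140+v/4-.4),S,ey);print("side",k,(q-S)@ex,q)
for k,(u,v) in dict(tip=(315,278),mid=(302,220)).items():
    s,T=ray("top",(180+u/3.333-.4,175+v/3.333-.4));
    for h in(150,165,180):
        q=at_z("top",(180+u/3.333-.4,175+v/3.333-.4),h);print("top",k,h,(q-S)@ex,(q-S)@ey)
s=r.sense();print(s['tcp_rot'],s['eef_pos']);print(tool(np.array([640,165.6,245])-s['eef_pos'],-166))
E
```

```text
top stand 1527 657.3582763671875 169.90753173828125 (149.4159698486328, 110.51102447509766) 13.748571395874023 [653.04 166.05  14.85] [740.01 240.52  19.97]
top holder 632 656.1006469726562 -149.5516357421875 (79.57170867919922, 70.6734619140625) 62.984519958496094 [ 655.5  -149.11   41.32] [ 700.57 -100.94   46.97]
top tag 83 638.13818359375 165.59619140625 (9.048727035522461, 36.620201110839844) 9.692428588867188 [638.48 165.5  182.82] [644.79 183.72 202.96]
side stand 1436 654.4073486328125 169.49781799316406 (152.25588989257812, 111.90174865722656) 13.209883689880371 [647.68 162.18  13.06] [737.34 239.12  19.77]
side holder 903 653.19873046875 -149.24327087402344 (82.87519073486328, 70.44163513183594) 62.889930725097656 [ 651.95 -151.25   39.04] [ 701.68 -101.02   43.37]
side tag 212 636.8750610351562 166.30201721191406 (9.38879680633545, 37.8725700378418) 17.230655670166016 [636.02 164.24 175.15] [645.96 184.35 198.58]
side tipend -109.26455987105206 [551.27 143.93 164.94]
side tipbase -110.10455508841584 [550.45 143.73 154.24]
side mid -66.92838734256766 [592.39 153.99 152.65]
side win -24.165992042333276 [633.93 164.16 149.98]
side posttop 33.00900808183627 [689.46 177.75 185.37]
side tagtopL -35.470817438001674 [622.95 161.47 210.09]
side tagtopR -3.53642321383045 [653.96 169.06 181.1 ]
top tip 150 -111.2056539904291 1.5406986868312318
top tip 165 -112.79147338403882 0.12807011006410413
top tip 180 -114.37729277764856 -1.284558466702996
top mid 150 -65.7401414391383 0.11426875651711854
top mid 165 -67.89135672545372 -1.2806211524427857
top mid 180 -70.04257201176901 -2.6755110614027187
[ 3.14 -0.    2.68] [277.92 559.82 249.97]
(array([-49.96, -19.21,   0.5 ]), np.float64(-0.7052))
```

Call:
play_rows:
  steps:
    - {"delta_pos":[-4,-1.5,0],"yaw":-0.06,"jaw":100}
    - {"delta_pos":[-8,-3,0],"yaw":-0.12,"jaw":100}
    - {"delta_pos":[-12,-4.6,0],"yaw":-0.18,"jaw":100}
    - {"delta_pos":[-16,-6.1,0],"yaw":-0.24,"jaw":100}
    - {"delta_pos":[-20,-7.7,0],"yaw":-0.3,"jaw":100}
    - {"delta_pos":[-24,-9.2,0],"yaw":-0.36,"jaw":100}
    - {"delta_pos":[-28,-10.8,0],"yaw":-0.42,"jaw":100}
    - {"delta_pos":[-32,-12.3,0],"yaw":-0.48,"jaw":100}

```text
clock: 2.5
eef_pos: [510.9, 305.9, 250.2]
tcp_rot: [3.141, 0.0, -3.12]
contact_force: [0.5, 1.3, 0.4]
opening: 0.998
grasp_force: 0.0
```

```bash
python3 - <<'E'
from h import *
s=r.sense();print(s['clock'],s['tcp_rot'],s['eef_pos']);print(tool(np.array([638.5,165.7,245])-s['eef_pos'],-166.3))
E
```

```text
2.5 [ 3.14144098e+00  2.63999890e-04 -3.11999297e+00] [510.85969666 305.85515243 250.15215788]
(array([-12.458, -14.288,   0.515]), np.float64(-0.2175))
```

Call:
play_rows:
  steps:
    - {"delta_pos":[-3,-3.5,0.1],"yaw":-0.05,"jaw":100}
    - {"delta_pos":[-6,-7,0.2],"yaw":-0.1,"jaw":100}
    - {"delta_pos":[-9,-10.5,0.3],"yaw":-0.15,"jaw":100}
    - {"delta_pos":[-11.5,-13.2,0.5],"yaw":-0.2,"jaw":100}
    - {"delta_pos":[-12.46,-14.29,0.5],"yaw":-0.2175,"jaw":100}
    - {"delta_pos":[-12.46,-14.29,0.5],"yaw":-0.2175,"jaw":100}
    - {"delta_pos":[-12.46,-14.29,0.5],"yaw":-0.2175,"jaw":100}
    - {"delta_pos":[-12.46,-14.29,0.5],"yaw":-0.2175,"jaw":100}

```text
clock: 3.3
eef_pos: [636.4, 167.8, 245.0]
tcp_rot: [3.141, -0.0, -2.905]
contact_force: [-0.5, -0.0, 1.6]
opening: 1.001
grasp_force: 0.0
```

```bash
python3 - <<'E'
from h import *
im,D=vision.grab_frame("side");cv2.imwrite("pics/s2.png",cv2.resize(im[60:270,200:480,::-1],(800,600),interpolation=cv2.INTER_CUBIC))
s=r.sense();print(s['clock'],s['tcp_rot'],s['eef_pos'],s['contact_force']);print(tool(np.array([638.5,165.7,177])-s['eef_pos'],-166.3))
E
```

```text
3.35 [ 3.14135946e+00 -1.55475900e-04 -2.90405223e+00] [636.449466   167.89238502 245.06397739] [-0.06389384 -0.13616101  0.64416787]
(array([-0.148, -0.261,  6.806]), np.float64(-0.0016))
```

View pics/s2.png

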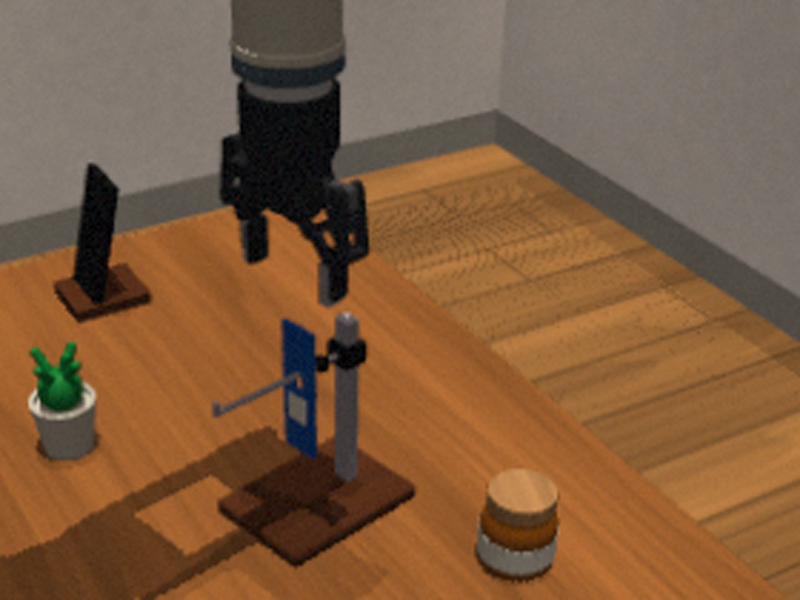

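The open gripper straddles the tag: fingers at crop (257,240) and (333,285), tag top at (300,328). I'm descending.

Call:
play_rows:
  steps:
    - {"delta_pos":[-0.15,-0.26,1],"yaw":0,"jaw":100}
    - {"delta_pos":[-0.15,-0.26,2.2],"yaw":0,"jaw":100}
    - {"delta_pos":[-0.15,-0.26,3.4],"yaw":0,"jaw":100}
    - {"delta_pos":[-0.15,-0.26,4.6],"yaw":0,"jaw":100}
    - {"delta_pos":[-0.15,-0.26,5.6],"yaw":0,"jaw":100}
    - {"delta_pos":[-0.15,-0.26,6.3],"yaw":0,"jaw":100}
    - {"delta_pos":[-0.15,-0.26,6.8],"yaw":0,"jaw":100}
    - {"delta_pos":[-0.15,-0.26,6.8],"yaw":0,"jaw":100}

```text
clock: 4.15
eef_pos: [639.0, 164.6, 176.2]
tcp_rot: [3.142, -0.001, -2.905]
contact_force: [0.3, 0.2, 0.1]
opening: 1.003
grasp_force: 0.0
```

```bash
python3 - <<'E'
from h import *
im,D=vision.grab_frame("top");cv2.imwrite("pics/t2.png",cv2.resize(im[170:290,200:360,::-1],(800,600),interpolation=cv2.INTER_CUBIC))
s=r.sense();print(s['clock'],s['tcp_rot'],s['eef_pos'],s['contact_force']);print(tool(np.array([638.5,165.7,177])-s['eef_pos'],-166.3))
im,D=vision.grab_frame("side");cv2.imwrite("pics/s3.png",cv2.resize(im[130:250,240:400,::-1],(800,600),interpolation=cv2.INTER_CUBIC))
L=vision.cut_out("side","tag")
for l in L[:2]:
    P=cloud("side",D,l["region"]);print(l["conf"],np.median(P,0),np.percentile(P,5,axis=0),np.percentile(P,95,axis=0))
E
```

```text
4.2 [-3.14154912e+00 -1.89600866e-04 -2.90496294e+00] [639.27012862 164.64685176 176.815192  ] [ 0.15808039 -0.18824609  0.29022181]
(array([ 0.05 ,  0.12 , -0.018]), np.float64(-0.0025))
0.92 [636.05194313 161.71289702 135.04090596] [631.04711812 149.10870827  79.36373278] [642.95468013 181.22918043 193.98050555]
```

View pics/s3.png

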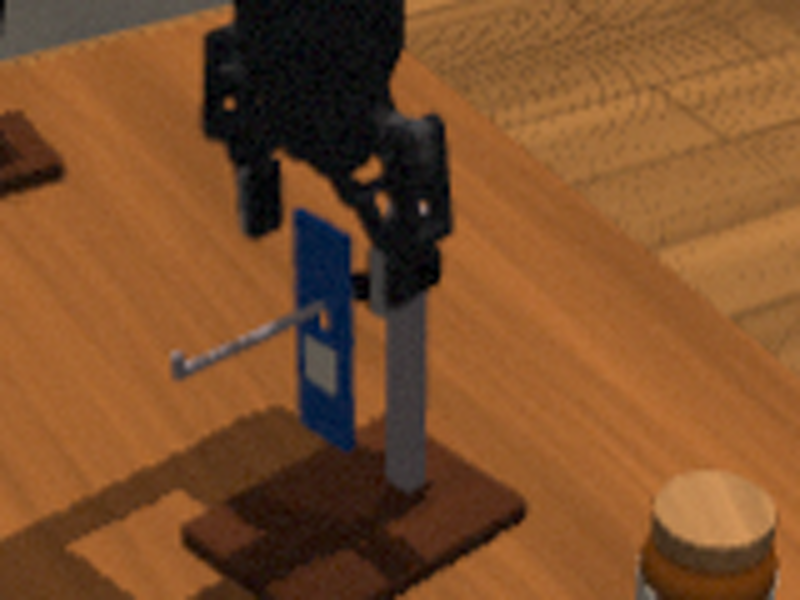

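The fingers are either side of the tag (crop (262,200) and (400,280)) and touching nothing. I'm closing gently.

Call:
play_rows:
  steps:
    - {"delta_pos":[0.03,0.1,0],"yaw":0,"jaw":80}
    - {"delta_pos":[0.03,0.1,0],"yaw":0,"jaw":65}
    - {"delta_pos":[0.03,0.1,0],"yaw":0,"jaw":55}
    - {"delta_pos":[0.03,0.1,0],"yaw":0,"jaw":50}
    - {"delta_pos":[0.03,0.1,0],"yaw":0,"jaw":46}
    - {"delta_pos":[0.03,0.1,0],"yaw":0,"jaw":43}
    - {"delta_pos":[0.03,0.1,0],"yaw":0,"jaw":40}
    - {"delta_pos":[0.03,0.1,0],"yaw":0,"jaw":38}
  grip_force: 30

```text
clock: 5.1
eef_pos: [638.7, 165.8, 177.1]
tcp_rot: [3.141, 0.0, -2.905]
contact_force: [-0.2, 1.6, 1.1]
opening: 0.418
grasp_force: 29.8
```

Call:
play_rows:
  steps:
    - {"delta_pos":[0,0,0],"yaw":0,"jaw":36}
    - {"delta_pos":[0,0,0],"yaw":0,"jaw":34}
    - {"delta_pos":[0,0,0],"yaw":0,"jaw":32}
    - {"delta_pos":[0,0,0],"yaw":0,"jaw":30}
    - {"delta_pos":[0,0,0],"yaw":0,"jaw":30}
    - {"delta_pos":[0,0,0],"yaw":0,"jaw":30}
    - {"delta_pos":[0,0,0],"yaw":0,"jaw":30}
    - {"delta_pos":[0,0,0],"yaw":0,"jaw":30}

```text
clock: 5.9
eef_pos: [638.7, 165.7, 177.0]
tcp_rot: [3.141, 0.0, -2.905]
contact_force: [-1.1, 2.2, 1.6]
opening: 0.413
grasp_force: 29.8
```

```bash
python3 - <<'E'
from h import *
np.set_printoptions(precision=2,suppress=True)
for i in range(3):
    im,D=vision.grab_frame("side")
    s=r.sense();print(s['clock'],s['tcp_rot'],s['eef_pos'],s['contact_force'],s['wrist_torque'],s['opening'],s['grasp_force'])
cv2.imwrite("pics/s4.png",cv2.resize(im[130:250,240:400,::-1],(800,600),interpolation=cv2.INTER_CUBIC))
E
```

```text
5.95 [ 3.14  0.   -2.9 ] [638.74 165.68 177.05] [-1.08  2.24  3.33] [0.53 0.1  0.04] 0.41837873746859744 29.851753413677216
6.0 [ 3.14  0.   -2.9 ] [638.75 165.66 177.05] [-0.81  3.21  1.94] [0.49 0.12 0.03] 0.41137742413845185 29.856310486793518
6.05 [ 3.14  0.   -2.9 ] [638.75 165.68 177.03] [-1.02  3.13  2.3 ] [ 0.5   0.05 -0.06] 0.4185029458368682 29.86079514026642
```

View pics/s4.png

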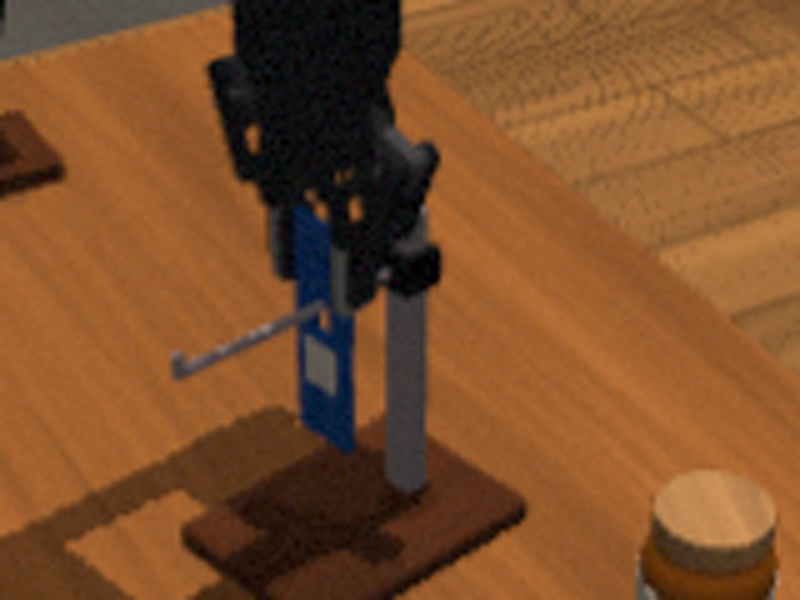

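Gripped: the pads sit on the tag's grip end at crop (285,240) and (345,270), below its top edge, and the peg still passes through the window at (322,310). Now a small lift.

Call:
play_rows:
  steps:
    - {"delta_pos":[0,0,-0.1],"yaw":0,"jaw":30}
    - {"delta_pos":[0,0,-0.2],"yaw":0,"jaw":30}
    - {"delta_pos":[0,0,-0.3],"yaw":0,"jaw":30}
    - {"delta_pos":[0,0,-0.4],"yaw":0,"jaw":30}
    - {"delta_pos":[0,0,-0.5],"yaw":0,"jaw":30}
    - {"delta_pos":[0,0,-0.5],"yaw":0,"jaw":30}
    - {"delta_pos":[0,0,-0.5],"yaw":0,"jaw":30}
    - {"delta_pos":[0,0,-0.5],"yaw":0,"jaw":30}

```text
clock: 6.85
eef_pos: [638.7, 165.6, 181.9]
tcp_rot: [-3.142, -0.0, -2.905]
contact_force: [-0.0, 0.8, -0.8]
opening: 0.415
grasp_force: 30.0
```

```bash
cat > st.py <<'E'
from h import *
np.set_printoptions(precision=2,suppress=True)
F=[]
for i in range(3):
    vision.grab_frame("side");s=r.sense();F.append(np.r_[s['contact_force'],s['wrist_torque']])
print(s['clock'],s['eef_pos'],np.mean(F,0),np.std(F,0)[:3],s['opening'],s['grasp_force'])
E
python3 st.py
```

```text
7.0 [638.69 165.61 181.94] [-0.47  0.36 -0.71 -0.01 -0.01 -0.01] [0.33 0.58 0.5 ] 0.415850174225915 29.962826371192932
```

Call:
play_rows:
  steps:
    - {"delta_pos":[0.5,0,-0.02],"yaw":0,"jaw":30}
    - {"delta_pos":[1.1,0,-0.05],"yaw":0,"jaw":30}
    - {"delta_pos":[1.8,0,-0.08],"yaw":0,"jaw":30}
    - {"delta_pos":[2.5,0,-0.11],"yaw":0,"jaw":30}
    - {"delta_pos":[3.2,0,-0.15],"yaw":0,"jaw":30}
    - {"delta_pos":[3.7,0,-0.17],"yaw":0,"jaw":30}
    - {"delta_pos":[4,0,-0.18],"yaw":0,"jaw":30}
    - {"delta_pos":[4,0,-0.18],"yaw":0,"jaw":30}

```text
clock: 7.8
eef_pos: [599.5, 156.1, 183.9]
tcp_rot: [-3.142, 0.0, -2.905]
contact_force: [-0.1, -0.2, -1.1]
opening: 0.413
grasp_force: 30.0
```

```bash
python3 st.py
```

```text
7.95 [600.09 156.3  183.84] [ 0.11  0.15 -0.23 -0.    0.03  0.01] [0.15 0.26 0.27] 0.40975203079968386 29.962466061115265
```

Call:
play_rows:
  steps:
    - {"delta_pos":[0.4,0,-0.02],"yaw":0,"jaw":30}
    - {"delta_pos":[0.9,0,-0.04],"yaw":0,"jaw":30}
    - {"delta_pos":[1.4,0,-0.06],"yaw":0,"jaw":30}
    - {"delta_pos":[1.9,0,-0.08],"yaw":0,"jaw":30}
    - {"delta_pos":[2.4,0,-0.1],"yaw":0,"jaw":30}
    - {"delta_pos":[2.8,0,-0.12],"yaw":0,"jaw":30}
    - {"delta_pos":[3.0,0,-0.13],"yaw":0,"jaw":30}
    - {"delta_pos":[3.0,0,-0.13],"yaw":0,"jaw":30}

```text
clock: 8.75
eef_pos: [570.5, 149.1, 185.2]
tcp_rot: [3.142, 0.0, -2.905]
contact_force: [0.3, 0.1, -0.9]
opening: 0.414
grasp_force: 30.0
```

```bash
python3 st.py; python3 - <<'E'
from h import *
im,D=vision.grab_frame("side");cv2.imwrite("pics/s5.png",cv2.resize(im[150:240,230:350,::-1],(800,600),interpolation=cv2.INTER_CUBIC))
E
```

```text
8.9 [570.87 149.26 185.14] [ 0.5  -0.39 -0.61 -0.01 -0.02 -0.02] [0.29 0.23 0.4 ] 0.4161965793050787 29.965754449367523
```

View pics/s5.png

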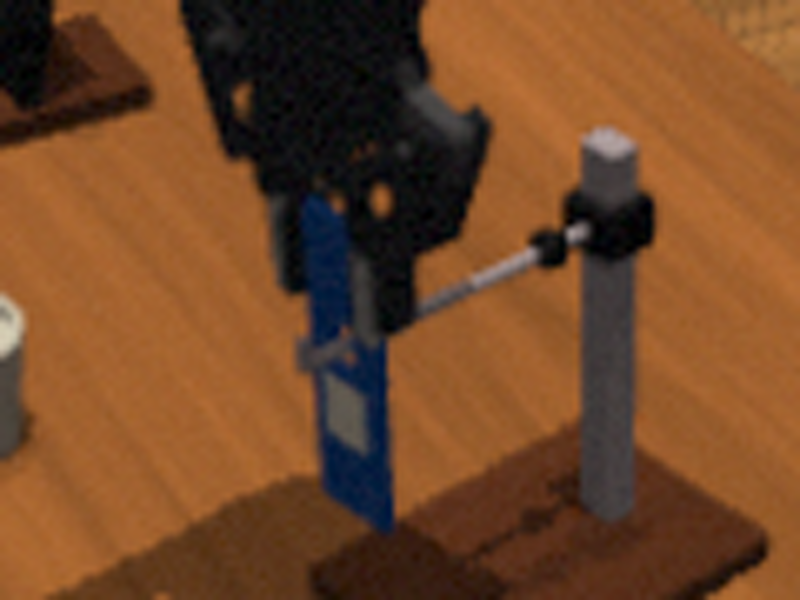

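Still free. The peg passes through the window around crop (345,340), and the tip is at (305,350). Now I'm feeling for the peg's top side here.

Call:
play_rows:
  steps:
    - {"delta_pos":[0,0,0.05],"yaw":0,"jaw":30}
    - {"delta_pos":[0,0,0.1],"yaw":0,"jaw":30}
    - {"delta_pos":[0,0,0.15],"yaw":0,"jaw":30}
    - {"delta_pos":[0,0,0.2],"yaw":0,"jaw":30}
    - {"delta_pos":[0,0,0.2],"yaw":0,"jaw":30}
    - {"delta_pos":[0,0,0.2],"yaw":0,"jaw":30}
    - {"delta_pos":[0,0,0.2],"yaw":0,"jaw":30}
    - {"delta_pos":[0,0,0.2],"yaw":0,"jaw":30}

```text
clock: 9.75
eef_pos: [570.7, 149.2, 183.1]
tcp_rot: [-3.142, 0.0, -2.905]
contact_force: [-0.3, 0.6, -1.5]
opening: 0.418
grasp_force: 30.0
```

Call:
play_rows:
  steps:
    - {"delta_pos":[0,0,0.05],"yaw":0,"jaw":30}
    - {"delta_pos":[0,0,0.1],"yaw":0,"jaw":30}
    - {"delta_pos":[0,0,0.1],"yaw":0,"jaw":30}
    - {"delta_pos":[0,0,0.1],"yaw":0,"jaw":30}
    - {"delta_pos":[0,0,0.1],"yaw":0,"jaw":30}
    - {"delta_pos":[0,0,0.1],"yaw":0,"jaw":30}
    - {"delta_pos":[0,0,0.1],"yaw":0,"jaw":30}
    - {"delta_pos":[0,0,0.1],"yaw":0,"jaw":30}

```text
clock: 10.55
eef_pos: [570.7, 149.2, 182.1]
tcp_rot: [-3.142, 0.0, -2.905]
contact_force: [-0.0, -0.1, -0.4]
opening: 0.416
grasp_force: 30.0
```

```bash
python3 st.py
```

```text
10.7 [570.68 149.16 182.1 ] [ 0.1   0.36 -0.41  0.01 -0.03  0.01] [0.21 0.42 0.41] 0.4180255408255894 29.967339634895325
```

Call:
play_rows:
  steps:
    - {"delta_pos":[0,0,0.05],"yaw":0,"jaw":30}
    - {"delta_pos":[0,0,0.1],"yaw":0,"jaw":30}
    - {"delta_pos":[0,0,0.1],"yaw":0,"jaw":30}
    - {"delta_pos":[0,0,0.1],"yaw":0,"jaw":30}
    - {"delta_pos":[0,0,0.1],"yaw":0,"jaw":30}
    - {"delta_pos":[0,0,0.1],"yaw":0,"jaw":30}
    - {"delta_pos":[0,0,0.1],"yaw":0,"jaw":30}
    - {"delta_pos":[0,0,0.1],"yaw":0,"jaw":30}

```text
clock: 11.5
eef_pos: [570.6, 149.2, 181.1]
tcp_rot: [3.142, -0.0, -2.905]
contact_force: [-0.7, -0.8, -0.4]
opening: 0.419
grasp_force: 30.0
```

```bash
python3 st.py
```

```text
11.65 [570.65 149.17 181.09] [-0.36  0.13 -0.87  0.01 -0.   -0.03] [0.27 0.57 0.17] 0.41754795236199416 29.967575669288635
```

Call:
play_rows:
  steps:
    - {"delta_pos":[0,0,0.03],"yaw":0,"jaw":30}
    - {"delta_pos":[0,0,0.06],"yaw":0,"jaw":30}
    - {"delta_pos":[0,0,0.08],"yaw":0,"jaw":30}
    - {"delta_pos":[0,0,0.08],"yaw":0,"jaw":30}
    - {"delta_pos":[0,0,0.08],"yaw":0,"jaw":30}
    - {"delta_pos":[0,0,0.08],"yaw":0,"jaw":30}
    - {"delta_pos":[0,0,0.08],"yaw":0,"jaw":30}
    - {"delta_pos":[0,0,0.08],"yaw":0,"jaw":30}

```text
clock: 12.45
eef_pos: [570.7, 149.2, 180.3]
tcp_rot: [-3.142, 0.0, -2.905]
contact_force: [0.0, 0.3, -0.6]
opening: 0.415
grasp_force: 30.0
```

```bash
python3 st.py
```

```text
12.6 [570.65 149.18 180.28] [ 0.66  0.21 -0.66  0.06  0.    0.  ] [0.21 0.2  0.37] 0.412460168884783 29.96864676475525
```

Call:
play_rows:
  steps:
    - {"delta_pos":[0,0,0.03],"yaw":0,"jaw":30}
    - {"delta_pos":[0,0,0.06],"yaw":0,"jaw":30}
    - {"delta_pos":[0,0,0.08],"yaw":0,"jaw":30}
    - {"delta_pos":[0,0,0.08],"yaw":0,"jaw":30}
    - {"delta_pos":[0,0,0.08],"yaw":0,"jaw":30}
    - {"delta_pos":[0,0,0.08],"yaw":0,"jaw":30}
    - {"delta_pos":[0,0,0.08],"yaw":0,"jaw":30}
    - {"delta_pos":[0,0,0.08],"yaw":0,"jaw":30}

```text
clock: 13.4
eef_pos: [570.7, 149.2, 179.5]
tcp_rot: [3.142, -0.0, -2.905]
contact_force: [0.3, 0.3, -0.8]
opening: 0.415
grasp_force: 30.0
```

```bash
python3 st.py
```

```text
13.55 [570.65 149.19 179.5 ] [-0.06 -0.18 -0.71  0.03  0.   -0.  ] [0.27 0.29 0.68] 0.41667293378900677 29.968029856681824
```

Call:
play_rows:
  steps:
    - {"delta_pos":[0,0,0.03],"yaw":0,"jaw":30}
    - {"delta_pos":[0,0,0.06],"yaw":0,"jaw":30}
    - {"delta_pos":[0,0,0.08],"yaw":0,"jaw":30}
    - {"delta_pos":[0,0,0.08],"yaw":0,"jaw":30}
    - {"delta_pos":[0,0,0.08],"yaw":0,"jaw":30}
    - {"delta_pos":[0,0,0.08],"yaw":0,"jaw":30}
    - {"delta_pos":[0,0,0.08],"yaw":0,"jaw":30}
    - {"delta_pos":[0,0,0.08],"yaw":0,"jaw":30}

```text
clock: 14.35
eef_pos: [570.8, 149.2, 178.8]
tcp_rot: [3.142, 0.0, -2.905]
contact_force: [-0.5, 1.0, 3.1]
opening: 0.416
grasp_force: 30.2
```

```bash
python3 st.py
```

```text
14.5 [570.74 149.2  178.76] [-0.33  0.7   2.94  0.07  0.08 -0.01] [0.85 0.12 0.14] 0.4151841331216036 30.185910165309906
```

Contact is at z≈179.1, so the peg's rise is slight (about 1.6°). Next I lift towards tip clearance, about 11.7 mm, and check that the window's underside stays free.

Call:
play_rows:
  steps:
    - {"delta_pos":[0,0,-0.2],"yaw":0,"jaw":30}
    - {"delta_pos":[0,0,-0.5],"yaw":0,"jaw":30}
    - {"delta_pos":[0,0,-0.8],"yaw":0,"jaw":30}
    - {"delta_pos":[0,0,-1.0],"yaw":0,"jaw":30}
    - {"delta_pos":[0,0,-1.15],"yaw":0,"jaw":30}
    - {"delta_pos":[0,0,-1.2],"yaw":0,"jaw":30}
    - {"delta_pos":[0,0,-1.2],"yaw":0,"jaw":30}
    - {"delta_pos":[0,0,-1.2],"yaw":0,"jaw":30}

```text
clock: 15.3
eef_pos: [570.6, 149.2, 190.6]
tcp_rot: [-3.142, -0.0, -2.905]
contact_force: [-0.5, -0.6, -2.1]
opening: 0.414
grasp_force: 30.0
```

```bash
python3 st.py
```

```text
15.45 [570.63 149.14 190.59] [-0.28  0.34 -1.13  0.02 -0.02 -0.01] [0.34 0.09 0.16] 0.4217444526300468 30.036962628364563
```

Call:
play_rows:
  steps:
    - {"delta_pos":[0,0,-0.03],"yaw":0,"jaw":30}
    - {"delta_pos":[0,0,-0.06],"yaw":0,"jaw":30}
    - {"delta_pos":[0,0,-0.08],"yaw":0,"jaw":30}
    - {"delta_pos":[0,0,-0.08],"yaw":0,"jaw":30}
    - {"delta_pos":[0,0,-0.08],"yaw":0,"jaw":30}
    - {"delta_pos":[0,0,-0.08],"yaw":0,"jaw":30}
    - {"delta_pos":[0,0,-0.08],"yaw":0,"jaw":30}
    - {"delta_pos":[0,0,-0.08],"yaw":0,"jaw":30}

```text
clock: 16.25
eef_pos: [570.7, 149.2, 191.5]
tcp_rot: [3.142, 0.0, -2.905]
contact_force: [-0.7, -0.0, -0.4]
opening: 0.419
grasp_force: 30.0
```

```bash
python3 st.py
```

```text
16.4 [570.64 149.17 191.46] [-0.18 -0.17 -0.75 -0.01  0.   -0.  ] [0.15 0.27 0.33] 0.4136189917213529 30.036563873291016
```

Call:
play_rows:
  steps:
    - {"delta_pos":[0.2,0,0],"yaw":0,"jaw":30}
    - {"delta_pos":[0.4,0,0],"yaw":0,"jaw":30}
    - {"delta_pos":[0.6,0,0],"yaw":0,"jaw":30}
    - {"delta_pos":[0.8,0,0],"yaw":0,"jaw":30}
    - {"delta_pos":[1.0,0,0],"yaw":0,"jaw":30}
    - {"delta_pos":[1.0,0,0],"yaw":0,"jaw":30}
    - {"delta_pos":[1.0,0,0],"yaw":0,"jaw":30}
    - {"delta_pos":[1.0,0,0],"yaw":0,"jaw":30}

```text
clock: 17.2
eef_pos: [561.0, 146.9, 191.5]
tcp_rot: [3.142, 0.0, -2.905]
contact_force: [0.4, -0.3, -1.5]
opening: 0.419
grasp_force: 30.0
```

```bash
python3 st.py
```

```text
17.35 [561.   146.85 191.48] [ 0.12  0.25 -0.55 -0.04  0.02 -0.02] [0.26 0.17 0.17] 0.41059150198913597 30.02235174179077
```

Call:
play_rows:
  steps:
    - {"delta_pos":[0.1,0,0],"yaw":0,"jaw":30}
    - {"delta_pos":[0.2,0,0],"yaw":0,"jaw":30}
    - {"delta_pos":[0.3,0,0],"yaw":0,"jaw":30}
    - {"delta_pos":[0.4,0,0],"yaw":0,"jaw":30}
    - {"delta_pos":[0.5,0,0],"yaw":0,"jaw":30}
    - {"delta_pos":[0.5,0,0],"yaw":0,"jaw":30}
    - {"delta_pos":[0.5,0,0],"yaw":0,"jaw":30}
    - {"delta_pos":[0.5,0,0],"yaw":0,"jaw":30}

```text
clock: 18.15
eef_pos: [556.1, 145.7, 191.5]
tcp_rot: [3.142, 0.0, -2.905]
contact_force: [0.6, 0.2, -0.9]
opening: 0.415
grasp_force: 30.0
```

```bash
python3 st.py
```

```text
18.3 [556.11 145.65 191.47] [-0.27  0.3  -0.84  0.01 -0.03 -0.  ] [0.17 0.13 0.45] 0.41185032328306087 30.022226572036743
```

Call:
play_rows:
  steps:
    - {"delta_pos":[0.1,0,0],"yaw":0,"jaw":30}
    - {"delta_pos":[0.2,0,0],"yaw":0,"jaw":30}
    - {"delta_pos":[0.3,0,0],"yaw":0,"jaw":30}
    - {"delta_pos":[0.4,0,0],"yaw":0,"jaw":30}
    - {"delta_pos":[0.4,0,0],"yaw":0,"jaw":30}
    - {"delta_pos":[0.4,0,0],"yaw":0,"jaw":30}
    - {"delta_pos":[0.4,0,0],"yaw":0,"jaw":30}
    - {"delta_pos":[0.4,0,0],"yaw":0,"jaw":30}

```text
clock: 19.1
eef_pos: [552.2, 144.7, 191.5]
tcp_rot: [3.142, 0.0, -2.905]
contact_force: [0.1, -0.3, -1.1]
opening: 0.416
grasp_force: 30.0
```

```bash
python3 st.py
```

```text
19.25 [552.2  144.72 191.47] [ 0.07 -0.31 -1.2  -0.01  0.02  0.01] [0.2  0.14 0.84] 0.41872784291355786 30.021783113479614
```

Call:
play_rows:
  steps:
    - {"delta_pos":[0.1,0,0],"yaw":0,"jaw":30}
    - {"delta_pos":[0.2,0,0],"yaw":0,"jaw":30}
    - {"delta_pos":[0.3,0,0],"yaw":0,"jaw":30}
    - {"delta_pos":[0.4,0,0],"yaw":0,"jaw":30}
    - {"delta_pos":[0.4,0,0],"yaw":0,"jaw":30}
    - {"delta_pos":[0.4,0,0],"yaw":0,"jaw":30}
    - {"delta_pos":[0.4,0,0],"yaw":0,"jaw":30}
    - {"delta_pos":[0.4,0,0],"yaw":0,"jaw":30}

```text
clock: 20.05
eef_pos: [548.3, 143.8, 191.5]
tcp_rot: [-3.142, 0.0, -2.905]
contact_force: [-0.5, 0.3, -1.0]
opening: 0.415
grasp_force: 30.0
```

```bash
python3 st.py
```

```text
20.2 [548.32 143.79 191.45] [-0.3  -0.11 -0.41  0.02 -0.03  0.01] [0.39 0.5  0.45] 0.41904581899465204 30.02116620540619
```

No force at all. I'm sliding 14 mm further to be fully past the tip, then checking.

Call:
play_rows:
  steps:
    - {"delta_pos":[0.15,0,0],"yaw":0,"jaw":30}
    - {"delta_pos":[0.3,0,0],"yaw":0,"jaw":30}
    - {"delta_pos":[0.5,0,0],"yaw":0,"jaw":30}
    - {"delta_pos":[0.7,0,0],"yaw":0,"jaw":30}
    - {"delta_pos":[0.9,0,0],"yaw":0,"jaw":30}
    - {"delta_pos":[1.1,0,0],"yaw":0,"jaw":30}
    - {"delta_pos":[1.4,0,0],"yaw":0,"jaw":30}
    - {"delta_pos":[1.4,0,0],"yaw":0,"jaw":30}

```text
clock: 21.0
eef_pos: [534.2, 140.4, 191.4]
tcp_rot: [-3.142, -0.0, -2.905]
contact_force: [0.7, -0.4, 0.1]
opening: 0.414
grasp_force: 30.0
```

```bash
python3 st.py;  python3 - <<'E'
from h import *
im,D=vision.grab_frame("side");cv2.imwrite("pics/s6.png",cv2.resize(im[150:240,220:340,::-1],(800,600),interpolation=cv2.INTER_CUBIC))
E
```

```text
21.15 [534.76 140.52 191.53] [-0.41 -0.34 -1.12  0.   -0.   -0.03] [0.43 0.26 0.43] 0.4161262351103208 30.01216471195221
```

View pics/s6.png

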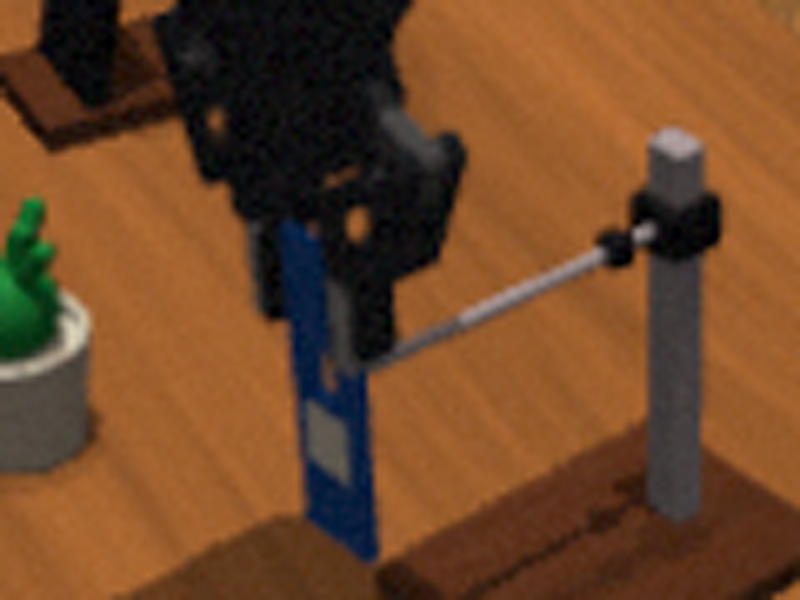

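The tag is clear: its window at crop (333,370) is empty and the peg ends behind it near (375,365). I'm drawing back, then carrying it to the holder.

Call:
play_rows:
  steps:
    - {"delta_pos":[0.6,0,-0.1],"yaw":0,"jaw":30}
    - {"delta_pos":[1.4,0,-0.3],"yaw":0,"jaw":30}
    - {"delta_pos":[2.3,0,-0.6],"yaw":0,"jaw":30}
    - {"delta_pos":[3.2,0,-1.0],"yaw":0,"jaw":30}
    - {"delta_pos":[4.0,0,-1.5],"yaw":0,"jaw":30}
    - {"delta_pos":[4.6,0,-1.9],"yaw":0,"jaw":30}
    - {"delta_pos":[5.0,0,-2.0],"yaw":0,"jaw":30}
    - {"delta_pos":[5.0,0,-2.0],"yaw":0,"jaw":30}

```text
clock: 22.0
eef_pos: [485.8, 128.7, 211.9]
tcp_rot: [3.142, 0.001, -2.905]
contact_force: [-0.1, 0.4, -1.5]
opening: 0.416
grasp_force: 30.0
```

```bash
python3 - <<'E'
from h import *
s=r.sense();print(s['clock'],s['eef_pos'],tool(np.array([654.7,-149.4,200])-s['eef_pos'],153))
E
```

```text
22.0 [485.76765397 128.70699951 211.86701264] (array([ -9.899, -30.997,   1.187]), np.float64(0.708))
```

Call:
play_rows:
  steps:
    - {"delta_pos":[0,-1.5,0],"yaw":0.04,"jaw":30}
    - {"delta_pos":[-0.5,-4,0],"yaw":0.12,"jaw":30}
    - {"delta_pos":[-1.5,-7,0],"yaw":0.2,"jaw":30}
    - {"delta_pos":[-2.6,-10.5,0],"yaw":0.28,"jaw":30}
    - {"delta_pos":[-3.8,-14,0],"yaw":0.36,"jaw":30}
    - {"delta_pos":[-5,-17.5,0],"yaw":0.45,"jaw":30}
    - {"delta_pos":[-6.2,-20.5,0],"yaw":0.53,"jaw":30}
    - {"delta_pos":[-7.3,-23.5,0],"yaw":0.6,"jaw":30}

```text
clock: 22.8
eef_pos: [613.0, -84.9, 211.0]
tcp_rot: [-3.141, -0.0, 2.773]
contact_force: [1.0, 0.1, -0.6]
opening: 0.416
grasp_force: 30.1
```

```bash
python3 - <<'E'
from h import *
s=r.sense();print(s['clock'],s['eef_pos'],s['tcp_rot'],tool(np.array([654.7,-149.4,200])-s['eef_pos'],153))
E
```

```text
22.8 [612.96446348 -84.94868229 211.02166701] [-3.14134954e+00 -1.95947141e-04  2.77295639e+00] (array([-6.216, -4.508,  1.102]), np.float64(0.1026))
```

Call:
play_rows:
  steps:
    - {"delta_pos":[-1.2,-1.5,0.1],"yaw":0.05,"jaw":30}
    - {"delta_pos":[-2.5,-2.6,0.3],"yaw":0.09,"jaw":30}
    - {"delta_pos":[-3.8,-3.2,0.5],"yaw":0.107,"jaw":30}
    - {"delta_pos":[-4.9,-3.7,0.8],"yaw":0.107,"jaw":30}
    - {"delta_pos":[-5.6,-4,1],"yaw":0.107,"jaw":30}
    - {"delta_pos":[-5.9,-4,1.1],"yaw":0.107,"jaw":30}
    - {"delta_pos":[-5.9,-4,1.1],"yaw":0.107,"jaw":30}
    - {"delta_pos":[-5.9,-4,1.1],"yaw":0.107,"jaw":30}

```text
clock: 23.6
eef_pos: [652.9, -140.3, 200.5]
tcp_rot: [-3.142, -0.0, 2.672]
contact_force: [-0.1, -0.3, -0.4]
opening: 0.412
grasp_force: 30.1
```

```bash
python3 - <<'E'
from h import *
np.set_printoptions(precision=2,suppress=True)
for c in("side","top"):
    im,D=vision.grab_frame(c)
    if c=="side": cv2.imwrite("pics/s7.png",cv2.resize(im[220:370,300:500,::-1],(800,600),interpolation=cv2.INTER_CUBIC))
    for n,z0,z1 in(("tag",60,150),("holder",34,47)):
        for l in vision.cut_out(c,n)[:1]:
            P=cloud(c,D,l["region"]);Q=P[(P[:,2]>z0)&(P[:,2]<z1)]
            if len(Q)<10: print(c,n,len(Q));continue
            (x,y),wh,an=cv2.minAreaRect(Q[:,:2].astype(np.float32));print(c,n,l["conf"],len(Q),x,y,wh,an,Q.mean(0),P.min(0))
            if n=="tag":
                for lo in range(70,200,25):
                    q=P[(P[:,2]>=lo)&(P[:,2]<lo+25)]
                    if len(q)>8: print("   z",lo,len(q),np.median(q,0), (q.max(0)+q.min(0))/2)
    for n in("slot_floor","holder"):
        L=vision.landmark_of(c,n)
        if L: print(n,L[0]["conf"],at_z(c,L[0]["uv"],10 if n=="slot_floor" else 0))
s=r.sense();print(s['clock'],s['eef_pos'],s['tcp_rot'],tool(np.array([654.7,-149.4,200])-s['eef_pos'],153))
E
```

```text
side tag 0.67 123 650.1044311523438 -142.82994079589844 (32.498619079589844, 6.659153938293457) 65.62722778320312 [ 646.4  -147.87  123.41] [ 640.62 -157.92   -3.05]
   z 95 55 [ 645.93 -149.41  108.05] [ 647.85 -142.24  108.09]
   z 120 58 [ 645.48 -152.99  133.7 ] [ 647.47 -144.38  132.77]
   z 145 49 [ 645.04 -153.95  156.13] [ 645.97 -146.44  157.51]
side holder 0.82 920 653.5545654296875 -148.43243408203125 (83.799560546875, 70.75855255126953) 63.46860885620117 [ 651.82 -151.99   38.94] [ 603.7  -200.82   -2.7 ]
slot_floor 0.74 [540.39 132.91  10.  ]
holder 0.84 [ 654.44 -153.2     0.  ]
top holder 0.51 222 641.4234008789062 -162.60867309570312 (43.756832122802734, 56.64815139770508) 64.23384094238281 [ 634.92 -164.11   40.78] [ 547.04 -199.79   -2.07]
slot_floor 0.69 [ 657.79 -147.22   10.  ]
holder 0.63 [ 654.33 -151.02    0.  ]
24.1 [ 653.08 -140.87  200.55] [3.14 0.   2.67] (array([-0.53, -0.69,  0.06]), np.float64(0.001))
```

View pics/s7.png

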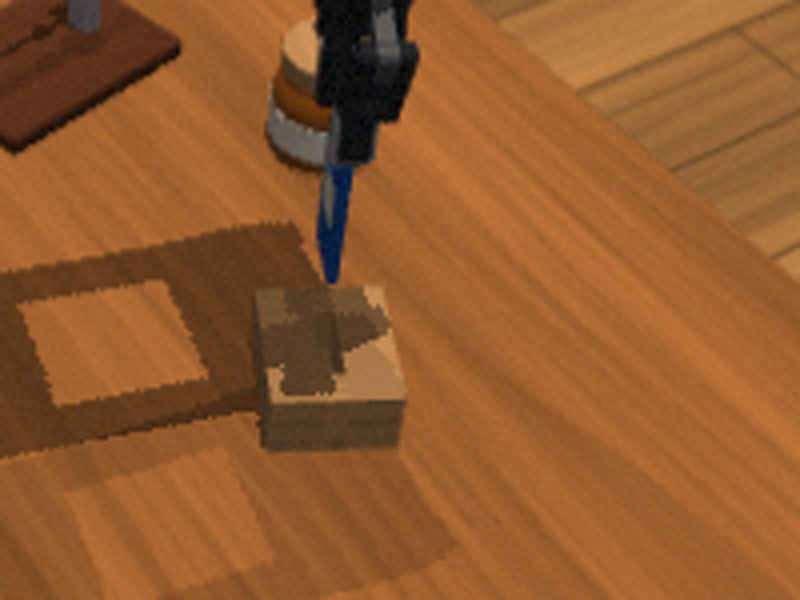

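The tag hangs edge-on at crop (333,240), its lower end at (333,283). The holder's top spans (255–405, 285–400) with the slot near (325,345), so the tag must still move down-image and a little across. I'm correcting and lowering to just above the holder.

Call:
play_rows:
  steps:
    - {"delta_pos":[-0.2,-0.25,0.3],"yaw":0,"jaw":30}
    - {"delta_pos":[-0.4,-0.5,1],"yaw":0,"jaw":30}
    - {"delta_pos":[-0.56,-0.66,1.8],"yaw":0,"jaw":30}
    - {"delta_pos":[-0.56,-0.66,2.6],"yaw":0,"jaw":30}
    - {"delta_pos":[-0.56,-0.66,3.4],"yaw":0,"jaw":30}
    - {"delta_pos":[-0.56,-0.66,4.0],"yaw":0,"jaw":30}
    - {"delta_pos":[-0.56,-0.66,4.4],"yaw":0,"jaw":30}
    - {"delta_pos":[-0.56,-0.66,4.4],"yaw":0,"jaw":30}

```text
clock: 24.9
eef_pos: [654.8, -149.2, 155.7]
tcp_rot: [-3.141, -0.001, 2.671]
contact_force: [0.3, 0.7, -0.8]
opening: 0.416
grasp_force: 30.1
```

```bash
python3 - <<'E'
from h import *
np.set_printoptions(precision=2,suppress=True)
im,D=vision.grab_frame("side")
for i in range(3): D2=vision.grab_frame("side");im=im//1; D=np.maximum(D,0)
cv2.imwrite("pics/s8.png",cv2.resize(im[260:350,340:440,::-1],(667,600),interpolation=cv2.INTER_CUBIC))
s=r.sense();t=s['eef_pos'];print(s['clock'],t,s['tcp_rot'],s['contact_force'])
a=np.radians(-27);B=np.array([[np.cos(a),np.sin(a),0],[-np.sin(a),np.cos(a),0],[0,0,1]])
# project holder slot outline / tag lower edge hypotheses into the side image
def proj(p):
    T=CAL["side"];M=np.linalg.inv(np.array(T["extrinsics"]));q=M[:3,:3]@p+M[:3,3];k=q[:2]/q[2];k=k*(1+T["k1"]*(k@k));K=np.array(T["mtx"])
    u=np.array([K[0,0]*k[0]+K[0,2],K[1,1]*k[1]+K[1,2]]);return (u-[340,260]+.5)*6.667
for n,w in(("holder",[(-35,-40,40),(35,-40,40),(-35,40,40),(35,40,40),(-6,-22,40),(6,-22,40),(-6,22,40),(6,22,40)]),):
    for x,y,z in w: print(n,(x,y),proj(np.array([654.7,-149.4,0])+B.T@[x,y,z]))
for x,y in((-3,-18),(3,-18),(3,18),(-3,18)): print("tag low",(x,y),proj(t*[1,1,0]+B.T@[x,y,t[2]-106]),"up",proj(t*[1,1,0]+B.T@[x,y,t[2]-30]))
E
```

```text
25.1 [ 655.38 -149.32  156.94] [3.14 0.   2.67] [ 0.14 -0.01 -0.78]
holder (-35, -40) [190.39 404.48]
holder (35, -40) [415.79 396.29]
holder (-35, 40) [161.14 214.81]
holder (35, 40) [373.22 208.09]
holder (-6, -22) [275.92 356.55]
holder (6, -22) [314.03 355.21]
holder (-6, 22) [256.78 252.61]
holder (6, 22) [293.63 251.41]
tag low (-3, -18) [288.62 322.2 ] up [313.25 149.57]
tag low (3, -18) [307.76 321.54] up [333.47 148.95]
tag low (3, 18) [291.05 236.63] up [314.94  64.29]
tag low (-3, 18) [272.43 237.23] up [295.3   64.85]
```

View pics/s8.png

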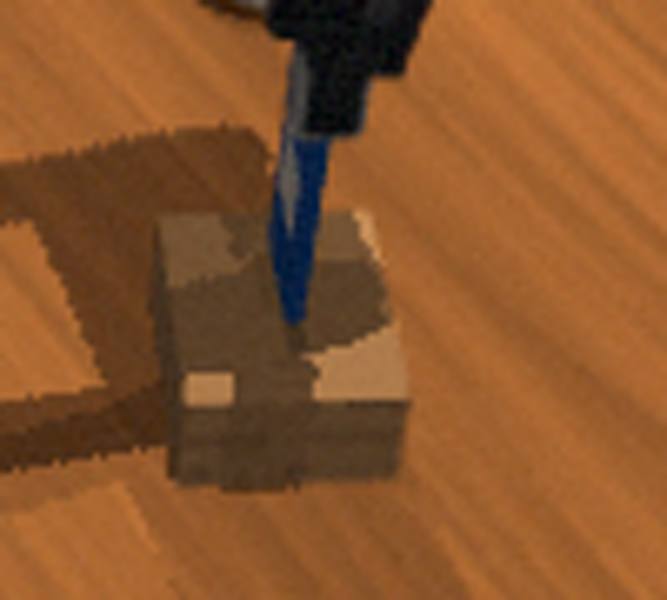

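```bash
cat > fit.py <<'E'
from h import *
from scipy.optimize import minimize
from scipy.spatial.transform import Rotation
np.set_printoptions(precision=2,suppress=True)
def proj(cam,P):
    T=CAL[cam];M=np.linalg.inv(np.array(T["extrinsics"]));q=P@M[:3,:3].T+M[:3,3];k=q[:,:2]/q[:,2:];k=k*(1+T["k1"]*(k**2).sum(1,keepdims=True));K=np.array(T["mtx"])
    return k*[K[0,0],K[1,1]]+[K[0,2],K[1,2]]
def sil(cam,c,yaw,dx,dy,z0,z1):
    P=np.array([[x,y,z] for x in(-dx/2,dx/2) for y in(-dy/2,dy/2) for z in(z0,z1)])
    P=Rotation.from_euler("z",yaw,degrees=True).apply(P)+[c[0],c[1],0]
    h=cv2.convexHull(proj(cam,P).astype(np.float32));m=np.zeros((480,640),np.uint8)
    cv2.fillConvexPoly(m,np.round(h*256).astype(np.int32),255,cv2.LINE_AA,8);return m/255.
def fit(cam,mask,p0,dims,rows=None):
    mask=mask.astype(float);w=np.ones_like(mask) if rows is None else rows
    f=lambda p:(w*(sil(cam,p[:2],p[2],*dims)-mask)**2).sum()
    r_=minimize(f,p0,method="Nelder-Mead",options=dict(initial_simplex=np.array(p0)+np.array([[0,0,0],[4,0,0],[0,4,0],[0,0,4]])));return r_.x,r_.fun,mask.sum()
E
python3 - <<'E'
from fit import *
for c in("side","top"):
    bgr=cv2.imread(f"pics/{c}0.png")
    print(c,"holder",*fit(c,np.load(f"{c}_holder.npy"),[654.7,-149.4,-27],(70,80,0,40)))
# refine mask by colour: grabcut seeded with net mask, and slot in the top picture
for c in("side","top"):
    bgr=cv2.imread(f"pics/{c}0.png");m=np.load(f"{c}_holder.npy").astype(np.uint8)
    k=np.ones((3,3),np.uint8);g=np.where(cv2.erode(m,k,iterations=3),1,np.where(cv2.dilate(m,k,iterations=3),3,0)).astype(np.uint8)
    cv2.grabCut(bgr,g,None,np.zeros((1,65)),np.zeros((1,65)),4,cv2.GC_INIT_WITH_MASK)
    print(c,"grabcut",*fit(c,(g==1)|(g==3),[654.7,-149.4,-27],(70,80,0,40)))
    gray=cv2.cvtColor(bgr,cv2.COLOR_BGR2GRAY).astype(float);i=cv2.erode(m,k,iterations=5)>0
    med=np.median(gray[i]);w=np.clip(med*0.8-gray,0,None)*i;v,u=np.nonzero(w>0)
    print(c,"slot",len(u),med)
    if len(u)>5:
        W=w[v,u];uv=np.array([(u*W).sum(),(v*W).sum()])/W.sum();print(uv,at_z(c,uv,40),at_z(c,uv,30))
# tag blue now
im,D=vision.grab_frame("side");s=r.sense();t=s['eef_pos'];print(t,s['clock'])
hsv=cv2.cvtColor(im,cv2.COLOR_RGB2HSV);b=(cv2.inRange(hsv,(100,90,30),(135,255,255))>0);l=vision.cut_out("side","tag");
m=l[0]["region"] if l else b
bb=np.zeros_like(b);bb[270:330,360:420]=b[270:330,360:420]
print(l[0]["conf"] if l else None,bb.sum(),m.sum())
P=sil("side",t,-27,6,36,t[2]-106,t[2]-20)>.5
for v in range(282,312,3):
    f=lambda M:(np.nonzero(M[v,360:420])[0]+360)
    g=[f(x) for x in(bb,m,P)];print(v,[(q.min(),q.max()) if len(q) else None for q in g])
E
```

```text
side holder [ 654.53 -147.87  -29.77] 92.08146097654748 1406.0
top holder [ 655.91 -149.26  -28.28] 65.13616301422529 767.0
side grabcut [ 652.7  -148.38  -27.47] 54.56618223760093 1460.0
side slot 239 136.0
[382.89 317.16] [ 636.46 -177.63   40.  ] [ 642.21 -171.15   30.  ]
top grabcut [ 655.5  -148.78  -27.82] 50.49357939254133 785.0
top slot 41 115.0
[384.61 219.58] [ 657.31 -150.71   40.  ] [ 658.87 -151.89   30.  ]
[ 655.38 -149.34  156.94] 25.15
0.48 128 120
282 [(np.int64(385), np.int64(388)), (np.int64(383), np.int64(388)), (np.int64(382), np.int64(390))]
285 [(np.int64(385), np.int64(388)), (np.int64(383), np.int64(388)), (np.int64(382), np.int64(389))]
288 [(np.int64(385), np.int64(387)), (np.int64(382), np.int64(387)), (np.int64(381), np.int64(389))]
291 [(np.int64(381), np.int64(387)), (np.int64(382), np.int64(386)), (np.int64(381), np.int64(388))]
294 [(np.int64(381), np.int64(387)), (np.int64(382), np.int64(386)), (np.int64(380), np.int64(388))]
297 [(np.int64(381), np.int64(386)), (np.int64(382), np.int64(386)), (np.int64(381), np.int64(387))]
300 [(np.int64(382), np.int64(386)), (np.int64(382), np.int64(385)), (np.int64(381), np.int64(387))]
303 [(np.int64(382), np.int64(385)), (np.int64(383), np.int64(385)), (np.int64(382), np.int64(387))]
306 [(np.int64(383), np.int64(385)), None, (np.int64(382), np.int64(386))]
309 [None, None, None]
```

Call:
play_rows:
  steps:
    - {"delta_pos":[0.06,0,0.2],"yaw":0,"jaw":30}
    - {"delta_pos":[0.12,0,0.4],"yaw":0.007,"jaw":30}
    - {"delta_pos":[0.12,0,0.6],"yaw":0.007,"jaw":30}
    - {"delta_pos":[0.12,0,0.8],"yaw":0.007,"jaw":30}
    - {"delta_pos":[0.12,0,0.9],"yaw":0.007,"jaw":30}
    - {"delta_pos":[0.12,0,0.9],"yaw":0.007,"jaw":30}
    - {"delta_pos":[0.12,0,0.9],"yaw":0.007,"jaw":30}
    - {"delta_pos":[0.12,0,0.9],"yaw":0.007,"jaw":30}

```text
clock: 26.0
eef_pos: [654.1, -148.8, 147.6]
tcp_rot: [3.142, 0.0, 2.664]
contact_force: [1.5, 0.9, -0.7]
opening: 0.416
grasp_force: 30.1
```

Call:
play_rows:
  steps:
    - {"delta_pos":[0,0,0.05],"yaw":0,"jaw":30}
    - {"delta_pos":[0,0,0.1],"yaw":0,"jaw":30}
    - {"delta_pos":[0,0,0.15],"yaw":0,"jaw":30}
    - {"delta_pos":[0,0,0.15],"yaw":0,"jaw":30}
    - {"delta_pos":[0,0,0.15],"yaw":0,"jaw":30}
    - {"delta_pos":[0,0,0.15],"yaw":0,"jaw":30}
    - {"delta_pos":[0,0,0.15],"yaw":0,"jaw":30}
    - {"delta_pos":[0,0,0.15],"yaw":0,"jaw":30}

```text
clock: 26.8
eef_pos: [654.0, -148.8, 146.0]
tcp_rot: [-3.142, 0.0, 2.664]
contact_force: [0.6, 0.0, -0.8]
opening: 0.419
grasp_force: 30.1
```

```bash
python3 st.py
```

```text
26.95 [ 654.01 -148.78  145.96] [-0.83 -0.31 -0.45 -0.    0.01  0.01] [0.42 0.52 0.37] 0.420378358202858 30.089426636695862
```

Call:
play_rows:
  steps:
    - {"delta_pos":[0,0,0.05],"yaw":0,"jaw":30}
    - {"delta_pos":[0,0,0.1],"yaw":0,"jaw":30}
    - {"delta_pos":[0,0,0.12],"yaw":0,"jaw":30}
    - {"delta_pos":[0,0,0.12],"yaw":0,"jaw":30}
    - {"delta_pos":[0,0,0.12],"yaw":0,"jaw":30}
    - {"delta_pos":[0,0,0.12],"yaw":0,"jaw":30}
    - {"delta_pos":[0,0,0.12],"yaw":0,"jaw":30}
    - {"delta_pos":[0,0,0.12],"yaw":0,"jaw":30}

```text
clock: 27.75
eef_pos: [654.0, -148.8, 144.8]
tcp_rot: [3.142, 0.0, 2.664]
contact_force: [-0.5, 0.0, -0.4]
opening: 0.415
grasp_force: 30.1
```

```bash
python3 st.py
```

```text
27.9 [ 654.03 -148.79  144.78] [ 0.03  0.13 -0.36 -0.02  0.01  0.02] [0.37 0.49 0.52] 0.41679233138427485 30.089499950408936
```

Call:
play_rows:
  steps:
    - {"delta_pos":[0,0,0.05],"yaw":0,"jaw":30}
    - {"delta_pos":[0,0,0.1],"yaw":0,"jaw":30}
    - {"delta_pos":[0,0,0.12],"yaw":0,"jaw":30}
    - {"delta_pos":[0,0,0.12],"yaw":0,"jaw":30}
    - {"delta_pos":[0,0,0.12],"yaw":0,"jaw":30}
    - {"delta_pos":[0,0,0.12],"yaw":0,"jaw":30}
    - {"delta_pos":[0,0,0.12],"yaw":0,"jaw":30}
    - {"delta_pos":[0,0,0.12],"yaw":0,"jaw":30}

```text
clock: 28.7
eef_pos: [654.0, -148.8, 143.6]
tcp_rot: [3.142, 0.0, 2.664]
contact_force: [-0.6, 0.2, -0.9]
opening: 0.413
grasp_force: 30.1
```

```bash
python3 st.py
```

```text
28.85 [ 654.04 -148.77  143.6 ] [ 0.24  0.04 -0.26  0.    0.   -0.  ] [0.17 0.19 0.41] 0.41737720362429137 30.089006423950195
```

Call:
play_rows:
  steps:
    - {"delta_pos":[0,0,0.05],"yaw":0,"jaw":30}
    - {"delta_pos":[0,0,0.1],"yaw":0,"jaw":30}
    - {"delta_pos":[0,0,0.15],"yaw":0,"jaw":30}
    - {"delta_pos":[0,0,0.15],"yaw":0,"jaw":30}
    - {"delta_pos":[0,0,0.15],"yaw":0,"jaw":30}
    - {"delta_pos":[0,0,0.15],"yaw":0,"jaw":30}
    - {"delta_pos":[0,0,0.15],"yaw":0,"jaw":30}
    - {"delta_pos":[0,0,0.15],"yaw":0,"jaw":30}

```text
clock: 29.65
eef_pos: [654.0, -148.8, 142.1]
tcp_rot: [3.142, 0.0, 2.664]
contact_force: [-0.5, 0.1, -0.9]
opening: 0.414
grasp_force: 30.1
```

```bash
python3 st.py
```

```text
29.8 [ 654.02 -148.8   142.08] [ 0.29  0.24 -0.87  0.04  0.   -0.01] [0.24 1.   0.53] 0.41766592882369596 30.089147686958313
```

Call:
play_rows:
  steps:
    - {"delta_pos":[0,0,0.05],"yaw":0,"jaw":30}
    - {"delta_pos":[0,0,0.1],"yaw":0,"jaw":30}
    - {"delta_pos":[0,0,0.15],"yaw":0,"jaw":30}
    - {"delta_pos":[0,0,0.2],"yaw":0,"jaw":30}
    - {"delta_pos":[0,0,0.2],"yaw":0,"jaw":30}
    - {"delta_pos":[0,0,0.2],"yaw":0,"jaw":30}
    - {"delta_pos":[0,0,0.2],"yaw":0,"jaw":30}
    - {"delta_pos":[0,0,0.2],"yaw":0,"jaw":30}

```text
clock: 30.6
eef_pos: [654.0, -148.8, 140.1]
tcp_rot: [-3.142, -0.0, 2.664]
contact_force: [-0.2, -0.3, -1.1]
opening: 0.42
grasp_force: 30.1
```

```bash
python3 st.py
```

```text
30.75 [ 654.04 -148.79  140.11] [-0.31 -0.15 -0.77  0.    0.    0.02] [0.75 0.38 0.47] 0.4144937335570329 30.08901536464691
```

The tag is in the slot with no force. I'm lowering it.

Call:
play_rows:
  steps:
    - {"delta_pos":[0,0,0.1],"yaw":0,"jaw":30}
    - {"delta_pos":[0,0,0.25],"yaw":0,"jaw":30}
    - {"delta_pos":[0,0,0.4],"yaw":0,"jaw":30}
    - {"delta_pos":[0,0,0.55],"yaw":0,"jaw":30}
    - {"delta_pos":[0,0,0.7],"yaw":0,"jaw":30}
    - {"delta_pos":[0,0,0.85],"yaw":0,"jaw":30}
    - {"delta_pos":[0,0,1.0],"yaw":0,"jaw":30}
    - {"delta_pos":[0,0,1.0],"yaw":0,"jaw":30}

```text
clock: 31.55
eef_pos: [653.9, -148.8, 129.8]
tcp_rot: [-3.141, -0.0, 2.664]
contact_force: [-0.6, -0.3, -0.6]
opening: 0.415
grasp_force: 30.1
```

```bash
python3 st.py
```

```text
31.7 [ 654.05 -148.78  130.12] [-0.44  0.02 -0.37  0.01  0.04 -0.02] [0.32 0.52 0.29] 0.4203048119548913 30.089083313941956
```

Call:
play_rows:
  steps:
    - {"delta_pos":[0,0,0.1],"yaw":0,"jaw":30}
    - {"delta_pos":[0,0,0.25],"yaw":0,"jaw":30}
    - {"delta_pos":[0,0,0.4],"yaw":0,"jaw":30}
    - {"delta_pos":[0,0,0.55],"yaw":0,"jaw":30}
    - {"delta_pos":[0,0,0.7],"yaw":0,"jaw":30}
    - {"delta_pos":[0,0,0.85],"yaw":0,"jaw":30}
    - {"delta_pos":[0,0,1.0],"yaw":0,"jaw":30}
    - {"delta_pos":[0,0,1.0],"yaw":0,"jaw":30}

```text
clock: 32.5
eef_pos: [653.9, -148.8, 119.8]
tcp_rot: [-3.141, -0.0, 2.664]
contact_force: [-0.7, -0.1, -0.5]
opening: 0.419
grasp_force: 30.1
```

```bash
python3 st.py
```

```text
32.65 [ 654.06 -148.78  120.12] [ 0.28  0.02 -0.95  0.02 -0.01  0.02] [0.43 0.29 0.2 ] 0.41141579414401014 30.089231729507446
```

Call:
play_rows:
  steps:
    - {"delta_pos":[0,0,0.05],"yaw":0,"jaw":30}
    - {"delta_pos":[0,0,0.1],"yaw":0,"jaw":30}
    - {"delta_pos":[0,0,0.15],"yaw":0,"jaw":30}
    - {"delta_pos":[0,0,0.2],"yaw":0,"jaw":30}
    - {"delta_pos":[0,0,0.2],"yaw":0,"jaw":30}
    - {"delta_pos":[0,0,0.2],"yaw":0,"jaw":30}
    - {"delta_pos":[0,0,0.2],"yaw":0,"jaw":30}
    - {"delta_pos":[0,0,0.2],"yaw":0,"jaw":30}

```text
clock: 33.45
eef_pos: [654.0, -148.8, 118.1]
tcp_rot: [-3.142, 0.0, 2.664]
contact_force: [-0.2, 0.7, -0.8]
opening: 0.41
grasp_force: 30.1
```

```bash
python3 st.py
```

```text
33.6 [ 654.02 -148.79  118.11] [ 0.14  0.03 -0.83  0.03 -0.03 -0.01] [0.22 0.46 0.18] 0.4130256854691137 30.089061856269836
```

Call:
play_rows:
  steps:
    - {"delta_pos":[0,0,0.05],"yaw":0,"jaw":30}
    - {"delta_pos":[0,0,0.1],"yaw":0,"jaw":30}
    - {"delta_pos":[0,0,0.1],"yaw":0,"jaw":30}
    - {"delta_pos":[0,0,0.1],"yaw":0,"jaw":30}
    - {"delta_pos":[0,0,0.1],"yaw":0,"jaw":30}
    - {"delta_pos":[0,0,0.1],"yaw":0,"jaw":30}
    - {"delta_pos":[0,0,0.1],"yaw":0,"jaw":30}
    - {"delta_pos":[0,0,0.1],"yaw":0,"jaw":30}

```text
clock: 34.4
eef_pos: [654.0, -148.8, 117.1]
tcp_rot: [-3.142, -0.0, 2.664]
contact_force: [0.2, -0.7, -0.3]
opening: 0.415
grasp_force: 30.1
```

```bash
python3 st.py
```

```text
34.55 [ 654.04 -148.79  117.11] [ 0.04 -0.22 -0.49 -0.01  0.02  0.03] [0.44 0.16 0.48] 0.41734121120769974 30.090197324752808
```

Call:
play_rows:
  steps:
    - {"delta_pos":[0,0,0.05],"yaw":0,"jaw":30}
    - {"delta_pos":[0,0,0.08],"yaw":0,"jaw":30}
    - {"delta_pos":[0,0,0.08],"yaw":0,"jaw":30}
    - {"delta_pos":[0,0,0.08],"yaw":0,"jaw":30}
    - {"delta_pos":[0,0,0.08],"yaw":0,"jaw":30}
    - {"delta_pos":[0,0,0.08],"yaw":0,"jaw":30}
    - {"delta_pos":[0,0,0.08],"yaw":0,"jaw":30}
    - {"delta_pos":[0,0,0.08],"yaw":0,"jaw":30}

```text
clock: 35.35
eef_pos: [654.0, -148.8, 116.3]
tcp_rot: [-3.142, 0.0, 2.664]
contact_force: [0.6, -0.3, -1.3]
opening: 0.411
grasp_force: 30.1
```

```bash
python3 st.py
```

```text
35.5 [ 654.03 -148.8   116.28] [-0.04 -0.41 -1.05 -0.01 -0.01 -0.01] [0.4  0.33 0.27] 0.4174042065052005 30.08893132209778
```

Call:
play_rows:
  steps:
    - {"delta_pos":[0,0,0.05],"yaw":0,"jaw":30}
    - {"delta_pos":[0,0,0.08],"yaw":0,"jaw":30}
    - {"delta_pos":[0,0,0.08],"yaw":0,"jaw":30}
    - {"delta_pos":[0,0,0.08],"yaw":0,"jaw":30}
    - {"delta_pos":[0,0,0.08],"yaw":0,"jaw":30}
    - {"delta_pos":[0,0,0.08],"yaw":0,"jaw":30}
    - {"delta_pos":[0,0,0.08],"yaw":0,"jaw":30}
    - {"delta_pos":[0,0,0.08],"yaw":0,"jaw":30}

```text
clock: 36.3
eef_pos: [654.0, -148.8, 115.5]
tcp_rot: [-3.142, -0.0, 2.664]
contact_force: [0.7, 0.4, -0.3]
opening: 0.416
grasp_force: 30.1
```

```bash
python3 st.py
```

```text
36.45 [ 654.02 -148.8   115.46] [ 0.07  0.14 -0.16 -0.02 -0.01  0.01] [0.67 0.33 0.65] 0.41710233065681196 30.08885085582733
```

Call:
play_rows:
  steps:
    - {"delta_pos":[0,0,0.05],"yaw":0,"jaw":30}
    - {"delta_pos":[0,0,0.08],"yaw":0,"jaw":30}
    - {"delta_pos":[0,0,0.08],"yaw":0,"jaw":30}
    - {"delta_pos":[0,0,0.08],"yaw":0,"jaw":30}
    - {"delta_pos":[0,0,0.08],"yaw":0,"jaw":30}
    - {"delta_pos":[0,0,0.08],"yaw":0,"jaw":30}
    - {"delta_pos":[0,0,0.08],"yaw":0,"jaw":30}
    - {"delta_pos":[0,0,0.08],"yaw":0,"jaw":30}

```text
clock: 37.25
eef_pos: [654.3, -148.9, 115.2]
tcp_rot: [3.141, 0.001, 2.664]
contact_force: [-0.9, -0.7, 5.7]
opening: 0.415
grasp_force: 30.6
```

```bash
python3 st.py
```

```text
37.4 [ 654.27 -148.84  115.15] [-0.94 -0.02  5.21 -0.01  0.25  0.01] [0.39 0.4  0.08] 0.4163926185467377 30.619837045669556
```

The floor is reached (5 N). I'm easing off and letting go.

Call:
play_rows:
  steps:
    - {"delta_pos":[0,0,-0.04],"yaw":0,"jaw":30}
    - {"delta_pos":[0,0,-0.04],"yaw":0,"jaw":38}
    - {"delta_pos":[0,0,-0.04],"yaw":0,"jaw":42}
    - {"delta_pos":[0,0,-0.04],"yaw":0,"jaw":46}
    - {"delta_pos":[0,0,-0.04],"yaw":0,"jaw":52}
    - {"delta_pos":[0,0,-0.04],"yaw":0,"jaw":60}
    - {"delta_pos":[0,0,-0.04],"yaw":0,"jaw":70}
    - {"delta_pos":[0,0,-0.04],"yaw":0,"jaw":75}

```text
clock: 38.2
eef_pos: [654.0, -148.8, 115.0]
tcp_rot: [-3.142, -0.0, 2.664]
contact_force: [0.3, 0.6, -0.4]
opening: 0.752
grasp_force: 0.0
```

```bash
python3 st.py
```

```text
38.35 [ 654.   -148.78  115.05] [ 0.05  0.21  0.17  0.02 -0.01  0.01] [0.41 0.49 0.38] 0.7496155186456513 0.0
```

Call:
play_rows:
  steps:
    - {"delta_pos":[0,0,-0.5],"yaw":0,"jaw":80}
    - {"delta_pos":[0,0,-1.5],"yaw":0,"jaw":80}
    - {"delta_pos":[0,0,-3],"yaw":0,"jaw":80}
    - {"delta_pos":[0,0,-5],"yaw":0,"jaw":80}
    - {"delta_pos":[0,0,-7.5],"yaw":0,"jaw":80}
    - {"delta_pos":[0,0,-10],"yaw":0,"jaw":80}
    - {"delta_pos":[0,0,-12],"yaw":0,"jaw":80}
    - {"delta_pos":[0,0,-12],"yaw":0,"jaw":80}

```text
clock: 39.15
eef_pos: [656.0, -149.2, 240.0]
tcp_rot: [3.14, 0.007, 2.664]
contact_force: [0.8, 0.9, 0.5]
opening: 0.803
grasp_force: 0.0
```

```bash
python3 st.py; python3 - <<'E'
from h import *
im,D=vision.grab_frame("side");cv2.imwrite("pics/s9.png",cv2.resize(im[160:460,180:580,::-1],(800,600),interpolation=cv2.INTER_CUBIC))
l=vision.cut_out("side","tag")
if l: P=cloud("side",D,l[0]["region"]);print(l[0]["conf"],np.median(P,0),np.percentile(P,[2,98],axis=0))
E
```

```text
39.3 [ 653.71 -148.7   235.04] [-0.43 -0.11 -0.11  0.03  0.    0.  ] [0.1  0.3  0.61] 0.7988915590180019 0.0
0.83 [ 647.65902534 -155.70583782   91.36216483] [[ 643.09089136 -165.91646613   34.60794382]
 [ 658.80070808 -133.48681102  135.60015866]]
```

View pics/s9.png

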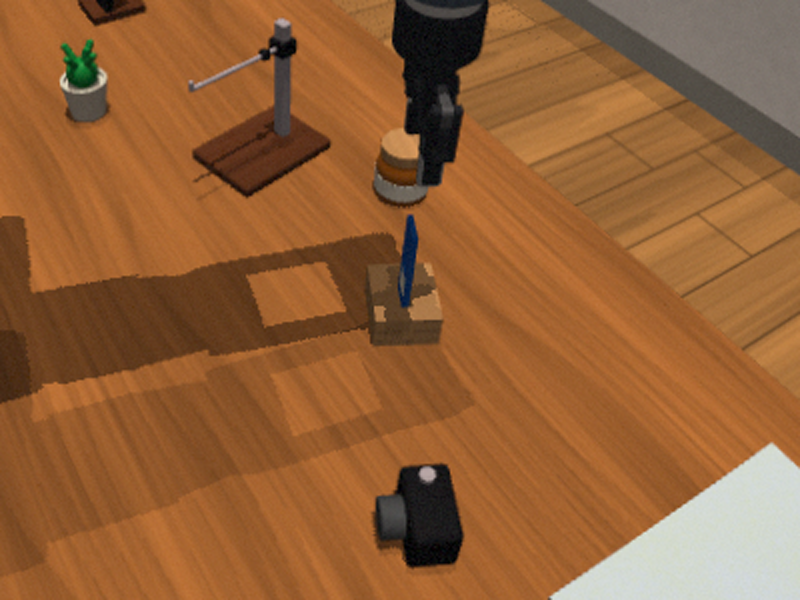

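The tag stands upright in the slot, from crop (411,217) down to (405,303), with its top at about z = 135 mm. The gripper is well above it, and the plant, candle and camera are in place.

```bash
python3 -c "
from rig import r
print(r.sign_off())"
```

```text
the job is handed in; nothing more can be done
None
```

The blue tag came off the peg with only light contact (about 4 N at most). It now stands upright and fully seated in the holder's slot, released, with the plant, candle and camera untouched; the job was handed in at about 39 s.

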